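# Index the vial turntable one hole towards the dish

### The job

The small vial turntable is locked by a spring plunger with a black knob. Pull the knob up, turn the turntable to the very next hole on the side where the steel dish stands, and let the plunger drop fully home in that hole so that the turntable is locked there. Do not push the dish away.

Things in the scene. Friction and masses are not known exactly. Their poses are not given: they have to be found in the camera images.
- index_base: Fixed base, 232 mm wide; origin on the turning axis at bench level, z up. On its -x side a bright plate (top 22 mm high) has 5 tapered holes 28 deg apart, 90 mm from the axis; the plunger starts in the middle one, on the -x axis. Next holes: x -79, y +42 or -42 mm. Mouth 28 mm, bore 13 mm wide: the plunger self-centres if let go within 8 mm. Grey vial disc turns easily, stays put; vials 56 mm high.
- knob_grip (a point): Centre of the plunger's black round upright knob, 26 mm across, 26 mm high; 68 mm above the bench when home. It rides on the turntable's arm, 90 mm from the turning axis, rises with the plunger and follows the arc as the table turns. It spins freely on its stem, so the gripper need not turn. Below it: a barrel 18 mm across, then the arm, its top 33 mm above the bench.
- plunger (a joint): Height of the plunger above home in m: 0 fully home in a hole (locked), 0.026 the upper stop. The nose clears the plate from 0.017 on; resting on the plate between holes it reads about 0.016. A spring pulls it down (4.5 N at home, 7 N at the stop), so it drops when let go.
- steel_dish: Loose shallow round steel dish with a few small brass ferrules in it, 63 mm across, 11 mm high; origin under its middle, on the bench. It stands in front of the plate, about 150 mm from the turning axis, on the +y or the -y side of the index_base frame; a white roll of tape of like size stands on the other side.
There are look-alikes about, which are no part of the job. There is more than one size of the steel_dish; the job needs the larger.

How it is judged:
By the outcome, as a careful person would: the job done as asked, in the order asked, and still so for the second after the job is handed in, with the robot touching nothing.
It also fails if it takes over 29 s, if anything falls off the work surface, if the arm or the gripper's body presses on something with over 40 N, if the wrist force passes 120 N, or if a joint passes its speed limit or range.

### The arm

A 7-joint arm with a two-finger parallel gripper is mounted at the origin on a cart in front of the work surface, level with it; the furniture and walls round the work are solid. World frame = base frame: x ahead of the robot, y to its left, z up, the work surface at z = 0. Lengths are in m, angles in rad, forces in N, time in s.
With the tool pointing down it reaches from about 0.35 to 0.9 m from the base axis. Payload 7.2 kg.
Tool frame: the origin (TCP) lies on the centre line of the jaws, within the pads' length; the fingertips stand r.finger_overhang ahead of it and the grasp point (between the pads) lies 11 mm behind it (r.finger_overhang is the distance from the TCP to the fingertips, in m); z points along the fingers, y is the line along which they close (so a half turn about z gives the same grasp; the last joint's range is limited). The gripper opens to 88 mm and grips with 3 to 60 N. Pads are 20 mm wide; open, the fingers measure 115 mm over their backs; the gripper's body (75 mm by 178 mm) begins 61 mm behind the grasp point.
Start: joints at [-1.184, 0.411, -0.013, 1.596, 0.006, 1.134, -0.082], TCP at [0.275, 0.561, 0.231] pointing down, gripper open.
Joint ranges: [-2.95, 2.95], [-0.29, 1.99], [-1.47, 1.44], [0.14, 2.54], [-1.03, 4.17], [0.13, 1.85], [-2.86, 2.86]. Speed limits (rad/s): [2.39, 2.39, 3.01, 3.01, 3.14, 3.14, 3.14].

### API

Orientations are given as a rotation vector (axis times angle).
In Python, from workcell import r, optics, job gives the robot as it stands.
- The arm moves only by the shell command python3 -m inch 'ROWS' [FORCE]. ROWS is JSON, a list of rows, each an object of numbers: "tx", "ty", "tz": the shift along the tool's x, y, z in mm; "wx", "wy", "wz": the turn, a rotation vector about the tool's x, y, z in degrees; "fingers": the opening, from 0 (shut) to 1 (fully open). In form: [{"tx": .., "ty": .., "tz": .., "wx": .., "wy": .., "wz": .., "fingers": ..}, ...]. A call has 1 to 12 rows; each row shifts and turns the commanded pose from where the row before left it, along the tool's axes as they then stand; what a row does not reach is not made up. A row lasts 1/10 s, in which the tool goes at most 50 mm and 8.59 degrees, less where a joint would pass 70% of its speed; a pose out of reach is approached as far as the arm can. A call is refused whole if a number of a shift passes 50 or a number of a turn 8.59, either way. A call with a gripper value outside its range is refused whole. The fingers move at their own pace and stop on an object; FORCE is the grip in N (left out, the last holds). Time passes only in rows, so rows that do not move let the fingers close. It gives the time, the measured TCP pose, the force, the opening and the grip force at its end, in the units of the state.
- r.read_state(): the state, without advancing time (a new reading comes with each control period).
- optics.capture(name): name is "scene" or "top" or "wrist"; returns (picture, depth): 480x640x3 uint8, blue, green, red; 480x640 float32, m along the optical axis (not along the pixel's ray), 0 where there is no reading.
- optics.camera_info(name): a dict with "fov_y" (degrees; the focal length in pixels is half the picture's height over the tangent of half this angle, whatever the lens; pixels are square), "cx", "cy" (the principal point, pixels), "k1" (the pictures are not rectified: a ray, as slopes to the right and down, at radius r is drawn at 1 + k1 r^2 times it, then the intrinsics apply), "T" (4x4, takes a point from camera to world coordinates); the wrist camera has in their place "hand_eye" (4x4, takes a point from camera to tool coordinates, whose origin is the TCP and whose axes are the flange's). Camera axes: x right, y down, z forward; pixel columns grow to the right and rows downward; lengths in m; the calibration is good to about 2 mm. A picture is of the moment at which its call begins: read the wrist's pose just before it. camera_info takes no time and is no camera call.
- job.hand_in(): hands the job in; it is judged then, once.
Trained networks look in the newest picture that a camera, given by its name, has taken for a name from the list of things; names that differ only in an ending like _2 or _b are one class to them, and where a whole thing is asked for, a point or a joint stands for the part that bears it (a point fixed in the world has none). Each returns a list of dicts, best first, with "confidence" (0 to 1); they miss things now and then, are a little off and sometimes report something else, mostly with a low value. They report only what shows in the picture. A call takes as long as a camera call. They do not tell look-alikes from the thing itself.
- optics.search_frame(camera, name): "rect" ([left, top, width, height] in pixels, round what is visible of it).
- optics.trace(camera, name): "region" (480x640 bool, what is visible of it) and "rect" ([left, top, width, height] in pixels, round what is visible of it).
The state is a dict: "time": time; "joints": joint angles; "qvel": joint speeds; "effort": joint torques, N m; "eef_pos": TCP position; "orientation": TCP orientation; "force": force on the tool from outside, world axes, zero at the start; "torque": the same for the moment, N m; "finger_gap": finger opening in m; "finger_force": force on a finger pad.
Only numpy, scipy, OpenCV 4.12 (cv2) and the standard library are available. Lean on these libraries where they do the work, as an engineer would, in place of code of your own. Each camera call takes 0.05 s, during which the arm holds its last target. There are 200 camera calls.

## Working session

There is one attempt and no reset: what is moved stays moved. The work goes in short steps, Python scripts to look and compute and a shell command to move; the robot and the scene stay as the last step left them, time stands still between calls to the robot, and variables do not carry over. Pictures are saved under pics/ and viewed, at most 10 in all, crops included, and the job is handed in when it is done.

```bash
mkdir -p pics; ls; cat > h.py <<'E'
import numpy as np, cv2
from workcell import r, optics, job
from scipy.spatial.transform import Rotation as R
def world(cam,uv,d,info=None):
    i=optics.camera_info(cam); f=240/np.tan(np.radians(i["fov_y"])/2)
    uv=np.atleast_2d(uv).astype(float); p=(uv-[i["cx"],i["cy"]])/f; q=p.copy()
    for _ in range(20): q=p/(1+i["k1"]*(q**2).sum(1,keepdims=True))
    d=np.atleast_1d(d); P=np.c_[q*d[:,None],d,np.ones(len(d))]
    if "T" in i: T=i["T"]
    else:
        s=r.read_state(); W=np.eye(4); W[:3,:3]=R.from_rotvec(s["orientation"]).as_matrix(); W[:3,3]=s["eef_pos"]; T=W@i["hand_eye"]
    return (P@np.array(T).T)[:,:3]
def pts(cam,depth,mask):
    v,u=np.nonzero(mask&(depth>0)); return world(cam,np.c_[u,v],depth[v,u])
E
python3 - <<'E'
from h import *
s=r.read_state(); print(s["time"],s["eef_pos"],R.from_rotvec(s["orientation"]).as_matrix().round(3).tolist(),r.finger_overhang)
for c in ["scene","top"]:
    im,d=optics.capture(c); cv2.imwrite(f"pics/{c}1.png",im)
    for n in ["index_base","knob_grip","steel_dish"]:
        for t in optics.trace(c,n)[:3]:
            P=pts(c,d,t["region"]); 
            if len(P): print(c,n,round(t["confidence"],2),t["rect"],np.median(P,0).round(3),P.min(0).round(3),P.max(0).round(3))
E
```

```text
pics
0.0 [0.27435638 0.56102044 0.22984076] [[-0.898, 0.439, -0.001], [0.439, 0.898, -0.001], [-0.0, -0.002, -1.0]] 0.008
scene index_base 0.79 [215.9, 210.1, 125.0, 93.0] [0.456 0.439 0.006] [ 0.364  0.295 -0.002] [0.595 0.544 0.083]
scene steel_dish 0.57 [371.7, 328.4, 33.4, 15.3] [0.21  0.377 0.003] [ 0.181  0.348 -0.002] [0.233 0.404 0.011]
scene steel_dish 0.51 [257.5, 215.4, 31.2, 15.5] [0.641 0.366 0.006] [ 0.58  -0.008 -0.377] [1.322 0.409 0.022]
top index_base 0.97 [199.4, 146.1, 142.4, 145.0] [0.476 0.424 0.016] [ 0.366  0.311 -0.003] [0.6   0.542 0.085]
top index_base 0.47 [283.2, 113.8, 37.1, 32.1] [0.63  0.369 0.004] [ 0.596  0.339 -0.757] [0.947 0.401 0.017]
top knob_grip 0.53 [309.6, 165.5, 13.4, 19.5] [0.531 0.353 0.081] [ 0.521  0.338 -0.002] [0.567 0.365 0.085]
top steel_dish 0.86 [290.7, 376.3, 26.7, 28.4] [0.205 0.377 0.003] [ 0.181  0.352 -0.003] [0.23  0.401 0.013]
top steel_dish 0.59 [283.0, 114.6, 36.8, 31.8] [0.63  0.369 0.004] [ 0.596  0.339 -0.003] [0.658 0.398 0.017]
```

View pics/top1.png

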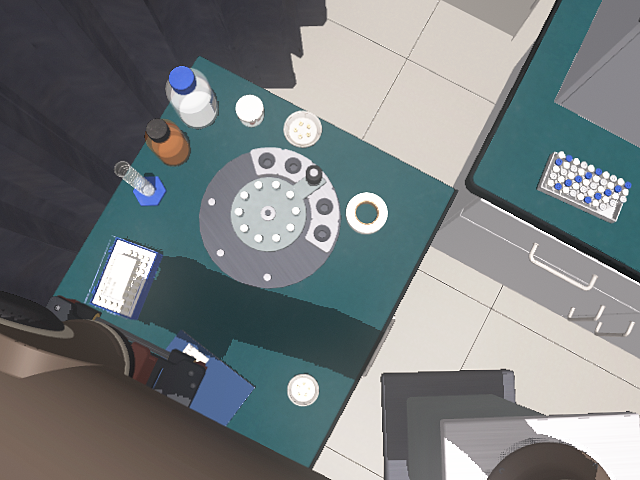

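View pics/scene1.png

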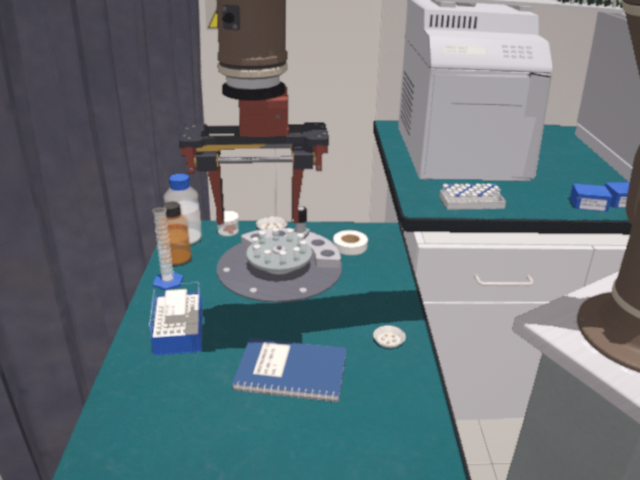

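The top view shows the turntable axis at (267,213), the knob at (314,173), the large dish at (302,128) and the tape at (367,213). The small dish at (303,390) is the look-alike. The turn is therefore toward the hole at (292,165), about +28° counter-clockwise seen from above. I'll move over the knob first.

```bash
python3 -m inch '[{"tx":-40,"ty":-9,"fingers":0.7},{"tx":-40,"ty":-9},{"tx":-40,"ty":-9},{"tx":-40,"ty":-9},{"tx":-40,"ty":-9},{"tx":-40,"ty":-9},{"tx":-40,"ty":-9},{"tx":-40,"ty":-10},{"wz":5.7},{"wz":5.7},{"wz":5.7},{"tz":20}]' 20
cat > m.py <<'E'
from h import *
import sys
s=r.read_state(); print(s["time"],s["eef_pos"],R.from_rotvec(s["orientation"]).as_matrix().round(3).tolist(),s["force"],s["finger_gap"])
for c in sys.argv[2:]:
    im,d=optics.capture(c); cv2.imwrite(f"pics/{c}{sys.argv[1]}.png",im)
    for n in ["index_base","knob_grip","steel_dish"]:
        for t in optics.trace(c,n)[:2]:
            P=pts(c,d,t["region"])
            if not len(P): continue
            print(c,n,round(t["confidence"],2),t["rect"],np.median(P,0).round(4),P.min(0).round(3),P.max(0).round(3))
            if n=="knob_grip":
                zt=np.percentile(P[:,2],95);Q=P[P[:,2]>zt-.004]; print(" top",len(Q),zt.round(4),cv2.minEnclosingCircle(Q[:,:2].astype(np.float32)))
            if n=="index_base":
                B=P[abs(P[:,2]-np.median(P[:,2]))<.2]; 
E
python3 m.py 2 wrist
```

```text
0.4 [0.27454151 0.56143135 0.23055522] [[-0.898, 0.439, -0.0], [0.439, 0.898, -0.0], [0.0, -0.0, -1.0]] [ 0.18146952 -1.19305063  0.90724253] 0.08751852171968057
wrist index_base 0.78 [197.2, 327.7, 191.3, 152.3] [0.4475 0.442  0.0024] [ 0.241  0.314 -0.003] [0.59  0.563 0.314]
wrist steel_dish 0.7 [98.0, 207.0, 49.3, 50.9] [0.2042 0.3745 0.0006] [ 0.18   0.347 -0.004] [0.23  0.402 0.009]validation failed for argument at $[0]...
```

View pics/wrist2.png

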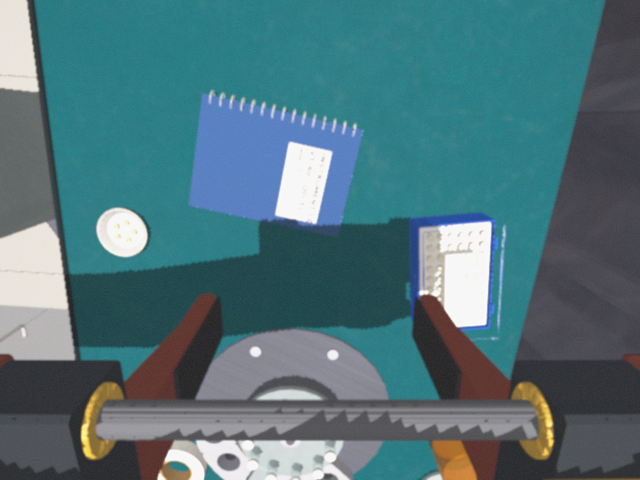

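The first picture from the wrist camera shows the small dish at (122,232) and the fingertips near (208,300) and (425,300). The arm hasn't moved, since the call was refused; the rows probably need every key.

```bash
python3 -m inch '[{"tx":-40,"ty":-9,"tz":0,"wx":0,"wy":0,"wz":0,"fingers":0.7},{"tx":-40,"ty":-9,"tz":0,"wx":0,"wy":0,"wz":0,"fingers":0.7},{"tx":-40,"ty":-9,"tz":0,"wx":0,"wy":0,"wz":0,"fingers":0.7},{"tx":-40,"ty":-9,"tz":0,"wx":0,"wy":0,"wz":0,"fingers":0.7},{"tx":-40,"ty":-9,"tz":0,"wx":0,"wy":0,"wz":0,"fingers":0.7},{"tx":-40,"ty":-9,"tz":0,"wx":0,"wy":0,"wz":0,"fingers":0.7},{"tx":-40,"ty":-9,"tz":0,"wx":0,"wy":0,"wz":0,"fingers":0.7},{"tx":-40,"ty":-10,"tz":0,"wx":0,"wy":0,"wz":0,"fingers":0.7},{"tx":0,"ty":0,"tz":20,"wx":0,"wy":0,"wz":5.7,"fingers":0.7},{"tx":0,"ty":0,"tz":20,"wx":0,"wy":0,"wz":5.7,"fingers":0.7},{"tx":0,"ty":0,"tz":20,"wx":0,"wy":0,"wz":5.7,"fingers":0.7},{"tx":0,"ty":0,"tz":0,"wx":0,"wy":0,"wz":0,"fingers":0.7}]' 20
python3 m.py 3 wrist
```

```text
time: 1.8
eef_pos: [0.5285, 0.3544, 0.1679]
orientation: [-1.157, -2.918, 0.007]
force: [-0.7, 0.4, 0.3]
finger_gap: 0.0615
finger_force: 0.0
1.8 [0.52854082 0.3543652  0.16788785] [[-0.729, 0.685, -0.004], [0.685, 0.729, -0.003], [0.001, -0.005, -1.0]] [-0.6577676   0.38047498  0.2963423 ] 0.06147085235855682
wrist index_base 0.89 [197.5, 0.5, 296.7, 282.6] [0.4819 0.4244 0.0222] [ 0.365  0.308 -0.001] [0.604 0.545 0.084]
wrist knob_grip 0.73 [306.8, 236.4, 39.0, 45.0] [0.5321 0.3573 0.0823] [0.521 0.32  0.001] [0.571 0.368 0.085]
 top 1104 0.0837 ((0.5342962145805359, 0.35547497868537903), 0.01299113966524601)
wrist steel_dish 0.62 [374.0, 268.1, 71.0, 59.3] [0.6265 0.3795 0.0052] [0.543 0.343 0.001] [0.659 0.403 0.163]
```

View pics/wrist3.png

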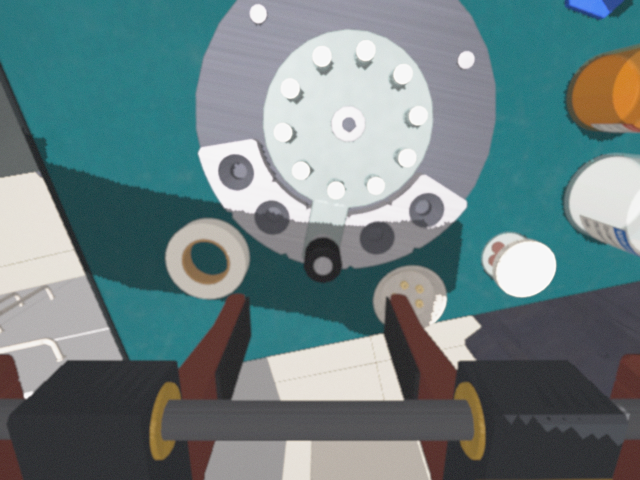

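The picture shows the knob at (323,260), the target hole at (377,238), the dish at (410,297), the tape at (207,257) and the axis at (348,123). Next I'll fit the axis from these pixels.

```bash
python3 - <<'E'
from h import *
im,d=optics.capture("wrist")
i=optics.camera_info("wrist")
def atz(uv,z):
    a=world("wrist",uv,.1)[0];b=world("wrist",uv,.4)[0]; return a+(b-a)*(z-a[2])/(b[2]-a[2])
H=np.array([atz(p,.022) for p in [(236,173),(272,217),(377,238),(427,209)]]); print(H.round(4))
c=world("wrist",(348,123),d[123,348])[0]; print("boss",c.round(4))
from scipy.optimize import least_squares
K=np.array([.5343,.3555])
ang=np.radians([-56,-28,28,56])
def m(p): return np.array([[p[0]+.09*np.cos(p[2]+a),p[1]+.09*np.sin(p[2]+a)] for a in ang])
s=least_squares(lambda p:(m(p)-H[:,:2]).ravel(),[.483,.426,-.97]); p=s.x
print(p[:2].round(4),np.degrees(p[2]),(s.fun*1e3).round(1)); 
print("home",p[:2]+.09*np.array([np.cos(p[2]),np.sin(p[2])]),"target",m(p)[2])
E
```

```text
[[0.452  0.343  0.022 ]
 [0.495  0.3388 0.022 ]
 [0.5645 0.3881 0.022 ]
 [0.5732 0.432  0.022 ]]
boss [0.4821 0.4283 0.0413]
[0.483 0.428] -53.97542712126247 [ 0.2  0.4  0.6  0.1 -0.6  0.5 -0.3 -0.9]
home [0.53595622 0.35517198] target [0.5639327  0.38854211]
```

```bash
python3 -m inch '[{"tx":-4,"ty":5,"tz":20,"wx":0,"wy":0,"wz":0,"fingers":0.7},{"tx":0,"ty":0,"tz":20,"wx":0,"wy":0,"wz":0,"fingers":0.7},{"tx":0,"ty":0,"tz":20,"wx":0,"wy":0,"wz":0,"fingers":0.7},{"tx":0,"ty":0,"tz":20,"wx":0,"wy":0,"wz":0,"fingers":0.7},{"tx":0,"ty":0,"tz":20,"wx":0,"wy":0,"wz":0,"fingers":0.7},{"tx":0,"ty":0,"tz":10,"wx":0,"wy":0,"wz":0,"fingers":0.7},{"tx":0,"ty":0,"tz":0,"wx":0,"wy":0,"wz":0,"fingers":0.25},{"tx":0,"ty":0,"tz":0,"wx":0,"wy":0,"wz":0,"fingers":0.2},{"tx":0,"ty":0,"tz":0,"wx":0,"wy":0,"wz":0,"fingers":0.1},{"tx":0,"ty":0,"tz":0,"wx":0,"wy":0,"wz":0,"fingers":0.1},{"tx":0,"ty":0,"tz":0,"wx":0,"wy":0,"wz":0,"fingers":0.1}]' 35
```

```text
time: 3.15
eef_pos: [0.5353, 0.3549, 0.0613]
orientation: [-1.155, -2.92, 0.005]
force: [-6.7, -5.1, 11.7]
finger_gap: 0.0257
finger_force: 35.1
```

```bash
python3 -m inch '[{"tx":0,"ty":0,"tz":-8,"wx":0,"wy":0,"wz":0,"fingers":0.1},{"tx":0,"ty":0,"tz":-8,"wx":0,"wy":0,"wz":0,"fingers":0.1},{"tx":0,"ty":0,"tz":-7,"wx":0,"wy":0,"wz":0,"fingers":0.1},{"tx":0,"ty":0,"tz":0,"wx":0,"wy":0,"wz":0,"fingers":0.1},{"tx":0,"ty":0,"tz":0,"wx":0,"wy":0,"wz":0,"fingers":0.1}]'; python3 - <<'E'
from h import *
im,d=optics.capture("wrist"); cv2.imwrite("pics/w4.png",im)
E
```

```text
time: 3.65
eef_pos: [0.5366, 0.356, 0.0837]
orientation: [1.156, 2.921, 0.0]
force: [2.4, -1.1, -7.0]
finger_gap: 0.025
finger_force: 35.0
```

View pics/w4.png

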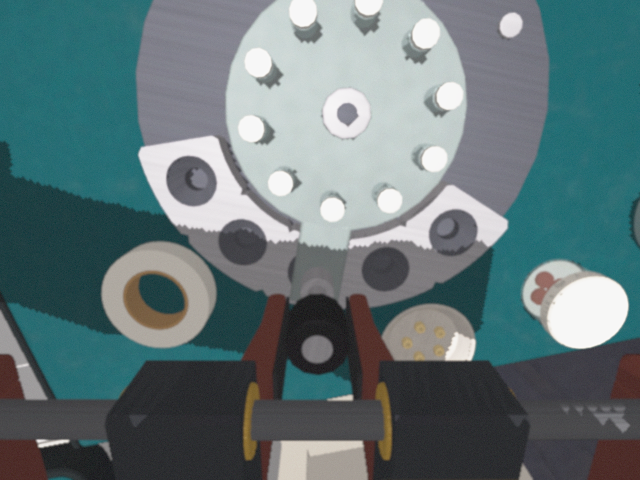

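```bash
python3 -m inch '[{"tx":-0.9,"ty":6.2,"tz":0,"wx":0,"wy":0,"wz":0,"fingers":0.1},{"tx":-0.5,"ty":6.3,"tz":0,"wx":0,"wy":0,"wz":0,"fingers":0.1},{"tx":0,"ty":6.3,"tz":0,"wx":0,"wy":0,"wz":0,"fingers":0.1},{"tx":0.4,"ty":6.3,"tz":0,"wx":0,"wy":0,"wz":0,"fingers":0.1},{"tx":0.8,"ty":6.2,"tz":0,"wx":0,"wy":0,"wz":0,"fingers":0.1},{"tx":1.3,"ty":6.2,"tz":0,"wx":0,"wy":0,"wz":0,"fingers":0.1},{"tx":1.5,"ty":5.4,"tz":0,"wx":0,"wy":0,"wz":0,"fingers":0.1},{"tx":0,"ty":0,"tz":0,"wx":0,"wy":0,"wz":0,"fingers":0.1},{"tx":0,"ty":0,"tz":0,"wx":0,"wy":0,"wz":0,"fingers":0.1}]'; python3 - <<'E'
from h import *
im,d=optics.capture("wrist"); cv2.imwrite("pics/w5.png",im)
E
```

```text
time: 4.6
eef_pos: [0.5635, 0.3898, 0.0836]
orientation: [-1.155, -2.921, -0.0]
force: [-0.5, 0.6, -7.3]
finger_gap: 0.0254
finger_force: 35.0
```

View pics/w5.png

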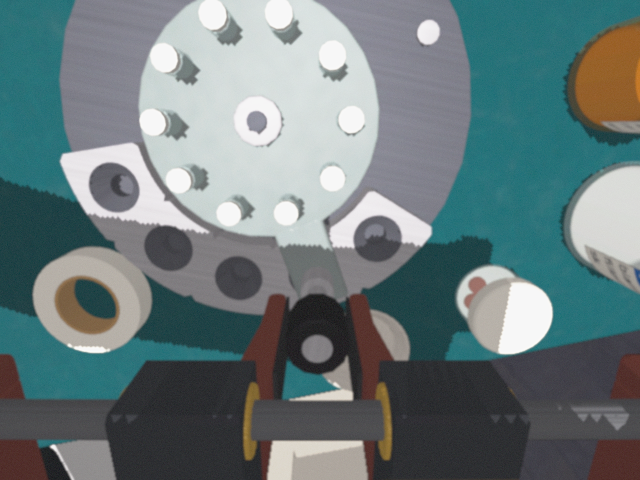

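The arm has turned 27.9° and covers the next hole, and the start hole at (238,278) is empty. Next I lower the knob and release it.

```bash
python3 -m inch '[{"tx":0,"ty":0,"tz":7,"wx":0,"wy":0,"wz":0,"fingers":0.1},{"tx":0,"ty":0,"tz":7,"wx":0,"wy":0,"wz":0,"fingers":0.1},{"tx":0,"ty":0,"tz":6,"wx":0,"wy":0,"wz":0,"fingers":0.1},{"tx":0,"ty":0,"tz":0,"wx":0,"wy":0,"wz":0,"fingers":0.1},{"tx":0,"ty":0,"tz":0,"wx":0,"wy":0,"wz":0,"fingers":0.1}]'
```

```text
time: 5.15
eef_pos: [0.5629, 0.3883, 0.0627]
orientation: [-1.155, -2.92, 0.004]
force: [-3.8, -2.2, -8.6]
finger_gap: 0.0253
finger_force: 35.0
```

```bash
python3 -m inch '[{"tx":0,"ty":0,"tz":0,"wx":0,"wy":0,"wz":0,"fingers":0.6},{"tx":0,"ty":0,"tz":0,"wx":0,"wy":0,"wz":0,"fingers":0.6},{"tx":0,"ty":0,"tz":0,"wx":0,"wy":0,"wz":0,"fingers":0.6},{"tx":0,"ty":0,"tz":0,"wx":0,"wy":0,"wz":0,"fingers":0.6},{"tx":0,"ty":0,"tz":-25,"wx":0,"wy":0,"wz":0,"fingers":0.6},{"tx":0,"ty":0,"tz":-25,"wx":0,"wy":0,"wz":0,"fingers":0.6},{"tx":0,"ty":0,"tz":-25,"wx":0,"wy":0,"wz":0,"fingers":0.6},{"tx":0,"ty":0,"tz":-30,"wx":0,"wy":0,"wz":0,"fingers":0.6},{"tx":0,"ty":0,"tz":0,"wx":0,"wy":0,"wz":0,"fingers":0.6},{"tx":0,"ty":0,"tz":0,"wx":0,"wy":0,"wz":0,"fingers":0.6}]'; python3 m.py 6 wrist top
```

```text
time: 6.15
eef_pos: [0.5643, 0.3897, 0.1698]
orientation: [1.155, 2.92, 0.004]
force: [-1.0, -1.2, -0.7]
finger_gap: 0.0528
finger_force: 0.0
6.15 [0.56426155 0.38972674 0.16977899] [[-0.729, 0.684, 0.002], [0.684, 0.729, 0.002], [-0.0, 0.003, -1.0]] [-1.01231796 -1.15466245 -0.73113607] 0.052783357789606786
wrist index_base 0.69 [131.4, 1.7, 296.7, 274.9] [0.4816 0.4233 0.0176] [ 0.363  0.306 -0.005] [0.593 0.54  0.079]
wrist knob_grip 0.84 [295.4, 229.8, 39.8, 44.4] [0.5573 0.3888 0.0763] [0.547 0.368 0.017] [0.571 0.4   0.079]
 top 1098 0.0776 ((0.5591967701911926, 0.3868786096572876), 0.012818333692848682)
wrist steel_dish 0.89 [312.7, 261.3, 75.2, 67.2] [ 0.6253  0.3664 -0.0022] [ 0.573  0.09  -0.759] [1.029 0.418 0.159]
top index_base 0.63 [201.4, 145.2, 138.4, 143.4] [0.4743 0.4261 0.015 ] [ 0.366  0.311 -0.002] [0.594 0.541 0.249]
top steel_dish 0.92 [290.2, 374.3, 26.3, 28.3] [0.2048 0.3774 0.0028] [ 0.184  0.354 -0.003] [0.229 0.401 0.012]
```

View pics/wrist6.png

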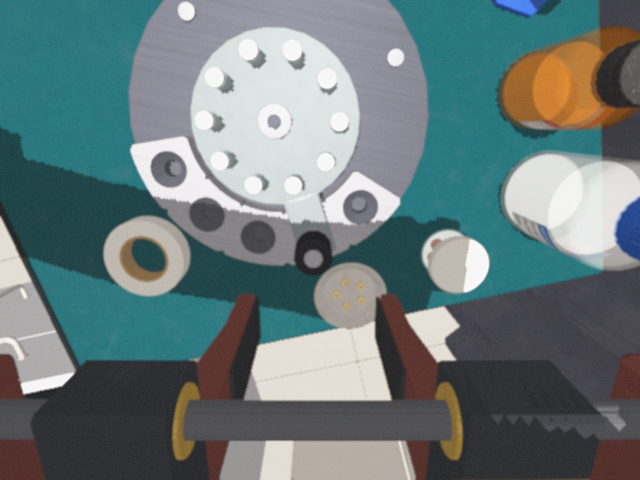

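The knob is standing over the next hole at (313,255). Its top is about 78 mm up, against about 81 mm when home and 97 mm if it were resting on the plate, so it is seated. The dish at (350,296) stands where it was.

```bash
python3 -c "
from h import *
print(job.hand_in())"
```

```text
the job is handed in; nothing more can be done
None
```

The turntable is turned to the next hole on the dish side and the plunger reads fully home there; the dish was not visibly moved, and the job was handed in at about 6.5 s of the 29 s allowed.

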